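# Put the drawing kit back in its homes

### The job

Clear up the drawing desk: put each of the four things back in its own home, the magnifier standing upright in the round felt-lined dish, the masking tape over the spindle of the tape stand and flat on its base, the ink bottle upright and fully down in the square recess of the wooden block, and the marker lying centred along the white rest, in both notches. Set each one down gently rather than dropping it, and do not push or tip the mug.

Things in the scene. Friction and masses are not known exactly. Their poses are not given: they have to be found in the camera images.
- loupe: Stand magnifier (loupe): a round clear skirt, 64 mm across at the foot and 26 mm high, carrying a black lens housing 56 mm across from 26 to 57 mm height, pale glass lens on top. About 120 g. Stands upright. Origin: centre of its underside, z up. Grip the black housing. Belongs in loupe_dish.
- tape: Roll of cream masking tape with a brown cardboard core, lying flat: 58 mm outside diameter, 25 mm high, 27 mm hole through it. About 60 g. Origin: centre of its underside (on the hole's axis), z up along the hole. Belongs on tape_stand.
- ink_bottle: Square dark blue glass ink bottle with a round bright blue cap: body 46 x 46 mm and 44 mm high, cap 33 mm across from 47 to 63 mm height; a white label on the two faces towards its +x and -x. About 140 g, stands upright. Origin: centre of its underside, x and y across the flat faces, z up. Belongs in ink_block; either way round.
- marker: Square-barrelled drawing marker lying on the desk: off-white barrel with red caps at both ends, 150 mm long, 15 x 15 mm in section. About 30 g. Origin: its middle (on its centre line, 7.5 mm above what it lies on); x along its length. Belongs in pen_rest; either way round.
- loupe_dish: Home of the loupe: round shallow black dish lined with dark red felt, fixed. 96 mm across outside, about 86 mm inside, rim 12 mm high, inner floor 5 mm above the desk. Origin: centre of its underside, z up.
- tape_stand: Home of the tape: dark round steel base, 72 mm across and 10 mm high, with a bright upright spindle in its middle, 12 mm thick with a tapered tip whose top is 50 mm above the desk; fixed. The roll drops over the spindle and lies flat on the base. Origin: centre of its underside, z up.
- ink_block: Home of the ink bottle: dark wood block 86 x 86 mm, 26 mm high, fixed, with a square recess 59 x 59 mm, 16 mm deep (recess floor 10 mm above the desk), its mouth slightly chamfered. Origin: centre of its underside, x and y along the sides of block and recess, z up.
- pen_rest: Home of the marker: fixed white ceramic rest, plate 104 x 44 x 6 mm with two notched saddles 38 mm either side of its middle along x, open between them. The marker lies along x across both, on notch floors 16 mm above the desk (its origin then 23.5 mm up); notches 22 mm wide at the floor, 33 mm at their tops, 29 mm above the desk. Origin: centre of its underside, z up.
- mug: Squat blue ceramic mug in the middle of the desk, 76 mm across, 72 mm high, with a handle; loose, 300 g. A bystander, to be left where it is. Origin: centre of its underside, z up, handle towards its +y.

How it is judged:
At the end, for the whole second after the job is handed in: Loupe upright on the dish floor (13 mm), tape flat on the stand base around the spindle (11 mm), bottle upright on the recess floor (12 mm), marker in both notches (20 mm, 0.15 rad), each off its home's centre by at most that; all released, at rest; mug upright, moved under 20 mm (horizontal distance between loupe and loupe_dish below 0.013 m and z of loupe in the frame of loupe_dish between 0.002 and 0.009 m and angle between each of loupe, ink_bottle's own z axis and vertical below 0.08 rad and horizontal distance between tape and tape_stand below 0.011 m and z of tape in the frame of tape_stand between 0.007 and 0.014 m and angle between the z axis of tape and the z axis of tape_stand, either way round below 0.1 rad and horizontal distance between ink_bottle and ink_block below 0.012 m and z of ink_bottle in the frame of ink_block between 0.007 and 0.014 m and horizontal distance between marker and pen_rest below 0.02 m and z of marker in the frame of pen_rest between 0.02 and 0.027 m and angle between the x axis of marker and the x axis of pen_rest, either way round below 0.15 rad and linear speed of each of loupe, tape, ink_bottle, marker below 0.02 m/s and distance of mug from where it was at the start of the episode below 0.02 m and angle between mug's own z axis and vertical below 0.15 rad); the robot touches nothing.
It fails at once if the mug is shoved more than 20 mm or tipped (distance of mug from where it was at the start of the episode above 0.02 m or angle between mug's own z axis and vertical above 0.3 rad).
It fails at once if the loupe is dropped (falls free for more than about 30 mm) (linear speed of loupe above 0.75 m/s and contact force between loupe and the fingers below 0.05 N and contact force between loupe and anything else below 0.05 N).
It fails at once if the tape is dropped (falls free for more than about 30 mm) (linear speed of tape above 0.75 m/s and contact force between tape and the fingers below 0.05 N and contact force between tape and anything else below 0.05 N).
It fails at once if the ink bottle is dropped (falls free for more than about 30 mm) (linear speed of ink_bottle above 0.75 m/s and contact force between ink_bottle and the fingers below 0.05 N and contact force between ink_bottle and anything else below 0.05 N).
It fails at once if the marker is dropped (falls free for more than about 30 mm) (linear speed of marker above 0.75 m/s and contact force between marker and the fingers below 0.05 N and contact force between marker and anything else below 0.05 N).
It also fails if it takes over 118 s, if anything falls off the work surface, if the arm or the gripper's body presses on something with over 40 N, if the wrist force passes 120 N, or if a joint passes its speed limit or range.

### The arm

A 6-joint arm with a two-finger parallel gripper is mounted at the origin on the work surface. World frame = base frame: x ahead of the robot, y to its left, z up, the work surface at z = 0. Lengths are in m, angles in rad, forces in N, time in s.
With the tool pointing down it reaches from about 0.375 to 0.925 m from the base axis. Payload 5.7 kg.
Tool frame: the origin (TCP) lies midway between the tips of the shut fingers; the grasp point (between the pads) lies 19 mm behind it; z points along the fingers, y is the line along which they close (so a half turn about z gives the same grasp; the last joint's range is limited). The gripper opens to 85 mm and grips with 20 to 120 N. Pads are 22 mm wide; open, the fingers measure 114 mm over their backs; the gripper's body (76 mm by 85 mm) begins 54 mm behind the grasp point. The pads swing forward as they close: fully open they stand 13 mm farther back than shut.
Start: joints at [1.192, 0.359, 1.51, -0, 1.272, -0.115], TCP at [0.156, 0.579, 0.231] pointing down, gripper open.
Joint ranges: [-2.97, 2.97], [-1.01, 2.36], [0.21, 2.38], [-0.96, 4.11], [0.2, 2.71], [-2.98, 2.98]. Speed limits (rad/s): [2.39, 2.39, 3.14, 3.14, 3.14, 3.14].

### API

Orientations are given as a 3x3 rotation matrix whose columns are the frame's x, y, z axes.
In Python, from cell import * gives the robot as it stands.
- The arm moves only by the shell command python3 -m handwheel 'ROWS' [FORCE]. ROWS is JSON, one flat list of numbers, 5 for each row, row after row: the shift along the tool's x, y, z each as a share of 50 cm, from -1 to 1, then the turn about the tool's z as a share of 45 degrees, from -1 to 1, then the opening, from 0 (shut) to 1 (fully open). In form: [tx, ty, tz, spin, fingers, tx, ty, tz, spin, fingers, ...]. A call has 1 to 12 rows; each row is the pose to reach, as a shift and turn from the pose commanded when the call began, along the tool's axes at that moment; what a row does not reach only later rows make up. A row lasts 1/12 s, in which the tool goes at most 41.7 mm and 7.16 degrees, less where a joint would pass 70% of its speed; a pose out of reach is approached as far as the arm can. A call with a number of a shift or a turn outside -1 to 1 is refused whole. A call with a gripper value outside its range is refused whole. The fingers move at their own pace and stop on an object; FORCE is the grip in N (left out, the last holds). Time passes only in rows, so rows that repeat a pose let the fingers close. It gives the time, the measured TCP pose, the force, the opening and the grip force at its end, in the units of the state.
- state(): the state, without advancing time (a new reading comes with each control period).
- camera(name): name is "scene" or "top" or "wrist"; returns a dict with "frame" (480x640x3 uint8, red, green, blue), "fx", "fy", "cx", "cy" (pixels), "distortion" ([k1, k2, p1, p2, k3] as OpenCV has them; the pictures are not rectified), "rvec" (rotation vector, rad) and "tvec" (3), from world to camera coordinates, as OpenCV has them; the wrist camera has in their place "mount" (4x4, takes a point from camera to tool coordinates, whose origin is the TCP and whose axes are the flange's). Camera axes: x right, y down, z forward; pixel columns grow to the right and rows downward; lengths in m; the calibration is good to about 2 mm. A picture is of the moment at which its call begins: read the wrist's pose just before it. There is no depth.
- close_job(): hands the job in; it is judged then, once.
The state is a dict: "t": time; "joint_positions": joint angles; "qvel": joint speeds; "effort": joint torques, N m; "tool_pos": TCP position; "orientation": TCP orientation; "force": force on the tool from outside, world axes, zero at the start; "torque": the same for the moment, N m; "opening": opening from 0.0 (shut) to 1.0 (fully open); "finger_force": force on a finger pad.
Only numpy, scipy, OpenCV 4.12 (cv2) and the standard library are available. Lean on these libraries where they do the work, as an engineer would, in place of code of your own. Each camera call takes 0.05 s, during which the arm holds its last target. There are 200 camera calls.

## Working session

There is one attempt and no reset: what is moved stays moved. The work goes in short steps, Python scripts to look and compute and a shell command to move; the robot and the scene stay as the last step left them, time stands still between calls to the robot, and variables do not carry over. Pictures are saved under pics/ and viewed, at most 14 in all, crops included, and the job is handed in when it is done.

```bash
ls; mkdir -p pics; python3 - <<'E'
from cell import *
import cv2
s=state();print(s)
for n in("scene","top"):
    c=camera(n);cv2.imwrite(f"pics/{n}0.png",c["frame"][:,:,::-1]);print({k:v for k,v in c.items() if k!="frame"})
c=camera("wrist");print(c["mount"],c["fx"],c["distortion"])
E
```

```text
pics
{'t': 0.0, 'joint_positions': array([ 1.19192632e+00,  3.59543637e-01,  1.51142219e+00,  1.21600668e-05,
        1.27248644e+00, -1.15158240e-01]), 'qvel': array([-7.61894060e-05, -7.73341673e-04, -2.07751393e-04,  7.22790102e-04,
        3.04833511e-03, -8.63887553e-04]), 'effort': array([ 4.78178899e-04, -5.27627921e+01, -2.78618860e+01, -1.56168556e-05,
        1.33709647e-02,  2.71990370e-05]), 'tool_pos': array([0.15618746, 0.57862218, 0.23043447]), 'orientation': array([[-9.65428088e-01,  2.60668600e-01, -6.98615909e-04],
       [ 2.60669439e-01,  9.65426576e-01, -1.72343748e-03],
       [ 2.25216330e-04, -1.84596277e-03, -9.99998271e-01]]), 'force': array([-0.7906886 , -0.35556179,  0.14441854]), 'torque': array([-0.04384344,  0.01174426,  0.01427437]), 'finger_force': 0.0, 'opening': 0.9972700775940918}
{'fx': 476.62267950760685, 'fy': 476.62267950760685, 'cx': 316.70941450679925, 'cy': 243.1118381562281, 'distortion': array([-0.07051695,  0.        ,  0.        ,  0.        ,  0.        ]), 'rvec': array([ 1.4756037 ,  2.19931553, -0.75474457]), 'tvec': array([ 0.18059346, -0.35223931,  1.33957515])}
{'fx': 492.7103929780329, 'fy': 492.7103929780329, 'cx': 322.07237516849784, 'cy': 247.66485690243258, 'distortion': array([0.01450853, 0.        , 0.        , 0.        , 0.        ]), 'rvec': array([ 2.11369539, -2.17157139,  0.13352836]), 'tvec': array([0.01726601, 0.50808638, 1.1389988 ])}
[[ 5.78216703e-04 -9.46005043e-01 -3.24151392e-01  8.48006899e-02]
 [ 9.99999617e-01  7.59741084e-04 -4.33446896e-04 -8.10391986e-04]
 [ 6.56314079e-04 -3.24151018e-01  9.46005120e-01 -1.42332109e-01]
 [ 0.00000000e+00  0.00000000e+00  0.00000000e+00  1.00000000e+00]] 330.78213586605057 [-0.00950035  0.          0.          0.          0.        ]
```

View pics/top0.png

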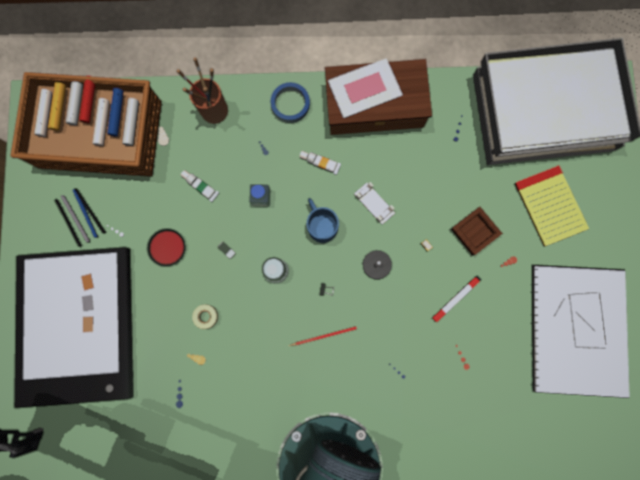

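View pics/scene0.png

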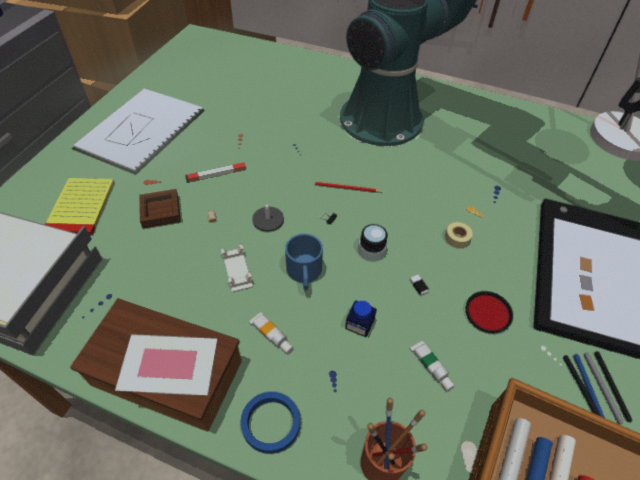

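```bash
cat > h.py <<'E'
from cell import *
import cv2, numpy as np
def ext(c,s=None):
    "R,t camera->world"
    if "mount" in c:
        T=np.eye(4);T[:3,:3]=s["orientation"];T[:3,3]=s["tool_pos"];T=T@c["mount"];return T[:3,:3],T[:3,3]
    R=cv2.Rodrigues(np.array(c["rvec"]))[0];return R.T,-R.T@c["tvec"]
def rays(c,uv,s=None):
    K=np.array([[c["fx"],0,c["cx"]],[0,c["fy"],c["cy"]],[0,0,1]])
    p=cv2.undistortPoints(np.array(uv,float).reshape(-1,1,2),K,c["distortion"]).reshape(-1,2)
    R,o=ext(c,s);d=np.c_[p,np.ones(len(p))]@R.T
    return o,d/np.linalg.norm(d,axis=1)[:,None]
def plane(c,uv,z,s=None):
    o,d=rays(c,uv,s);return o+d*((z-o[2])/d[:,2])[:,None]
def tri(rs):
    "least-squares point of several (o,d) rays, and rms miss"
    A=[np.eye(3)-np.outer(d,d) for o,d in rs]
    x=np.linalg.solve(sum(A),sum(a@o for a,(o,d) in zip(A,rs)))
    return x,np.sqrt(np.mean([np.sum((a@(x-o))**2) for a,(o,d) in zip(A,rs)]))
def px(c,X,s=None):
    R,o=ext(c,s);K=np.array([[c["fx"],0,c["cx"]],[0,c["fy"],c["cy"]],[0,0,1]])
    return cv2.projectPoints(np.array(X,float).reshape(-1,1,3),cv2.Rodrigues(R.T)[0],-R.T@o,K,c["distortion"])[0].reshape(-1,2)
def blobs(f,box,lo,hi,amin=15):
    "HSV range inside box (x0,y0,x1,y1): list of contours, largest first"
    h=cv2.cvtColor(f,cv2.COLOR_RGB2HSV);m=cv2.inRange(h,np.array(lo),np.array(hi)) if lo[0]<=hi[0] else cv2.inRange(h,np.array([lo[0],lo[1],lo[2]]),np.array([180,hi[1],hi[2]]))|cv2.inRange(h,np.array([0,lo[1],lo[2]]),np.array(hi))
    k=np.zeros_like(m);x0,y0,x1,y1=box;k[y0:y1,x0:x1]=m[y0:y1,x0:x1]
    cs=cv2.findContours(k,cv2.RETR_EXTERNAL,cv2.CHAIN_APPROX_NONE)[0]
    return sorted([q for q in cs if cv2.contourArea(q)>=amin],key=cv2.contourArea,reverse=True)
def cen(q):
    m=cv2.moments(q);return np.array([m["m10"]/m["m00"],m["m01"]/m["m00"]])
E
python3 - <<'E'
from h import *
np.set_printoptions(precision=4,suppress=True)
t=camera("top");s=camera("scene")
F={"dish":((140,225,195,270),(460,285,520,340),(170,130,60),(8,255,255)),
"cap":((240,175,280,215),(340,290,385,340),(110,150,100),(130,255,255)),
"tape":((185,300,225,335),(440,218,478,252),(18,30,120),(35,160,255)),
"lens":((255,255,295,285),(355,215,395,245),(75,0,150),(110,70,255)),
"rest":((350,180,400,225),(215,240,260,295),(0,0,150),(180,45,255)),
"barrel":((425,270,490,325),(180,155,255,190),(0,0,150),(180,60,255)),
"block":((445,200,505,260),(130,185,190,230),(170,60,0),(25,255,110)),
"stand":((355,245,400,285),(248,200,290,235),(0,0,0),(180,60,110)),
"redcaps":((425,270,490,325),(180,155,255,190),(170,130,100),(8,255,255)),
"mug":((295,195,345,245),(280,230,330,290),(100,70,40),(125,220,255)),
}
for n,(bt,bs,lo,hi) in F.items():
    a=blobs(t["frame"],bt,lo,hi);b=blobs(s["frame"],bs,lo,hi)
    print(n,[ (cen(q),cv2.contourArea(q)) for q in a[:2]],[ (cen(q),cv2.contourArea(q)) for q in b[:2]])
    if a and b:
        for i in range(min(2,len(a),len(b))):
            (o,d),(p,e)=rays(t,[cen(a[i])]),rays(s,[cen(b[i])]);print("   ",*tri([(o,d[0]),(p,e[0])]))
        print("   minrect",cv2.minAreaRect(a[0]))
E
```

```text
dish [(array([166.4464, 246.9881]), 840.0)] [(array([488.3564, 312.4972]), 1061.0)]
    [0.5248 0.386  0.0061] 0.00041065757369995764
   minrect ((166.5, 247.0), (32.0, 33.0), 90.0)
cap [] [(array([361.9113, 308.0278]), 186.0)]
tape [(array([205.0659, 316.6094]), 387.0)] [(array([459.1761, 231.7113]), 362.5)]
    [0.3528 0.2866 0.0224] 0.0013567034829791542
   minrect ((205.0, 317.0), (22.0, 22.0), 90.0)
lens [(array([273.0078, 268.2198]), 257.0)] [(array([374.2811, 233.1193]), 223.5)]
    [0.4601 0.119  0.058 ] 0.0003167490150266594
   minrect ((273.0, 268.0), (18.0, 18.0), 90.0)
rest [(array([374.6106, 202.5706]), 754.5)] [(array([236.7321, 268.8101]), 494.0), (array([241.1838, 286.7103]), 53.5)]
    [ 0.6212 -0.1278  0.0043] 0.0011850346873788923
   minrect ((374.9622497558594, 201.86793518066406), (44.47496795654297, 22.483200073242188), 47.48955154418945)
barrel [(array([457., 297.]), 3456.0)] [(array([203.378 , 163.9502]), 552.0), (array([238.9254, 180.8592]), 277.0)]
    [ 0.3892 -0.3216  0.0351] 0.01375660790844594
   minrect ((457.0, 297.0), (54.0, 64.0), 90.0)
block [(array
[... 379 characters left out ...]
inrect ((376.5000305175781, 264.5000305175781), (28.284271240234375, 28.284271240234375), 45.0)
redcaps [(array([438.4827, 315.4267]), 62.5), (array([473.8587, 281.5978]), 46.0)] [(array([238.7375, 165.4875]), 40.0), (array([192.5604, 175.6329]), 34.5)]
    [ 0.3414 -0.2683  0.0114] 6.773653094107166e-05
    [ 0.419  -0.3561  0.0125] 0.0009663842225481103
   minrect ((438.25006103515625, 315.2500305175781), (6.363960266113281, 11.31370735168457), 45.0)
mug [(array([321.7393, 223.3069]), 840.0)] [(array([303.8226, 257.8755]), 1459.0)]
    [0.566  0.0031 0.0421] 0.0004001356167226461
   minrect ((322.3573303222656, 220.74832153320312), (30.71814727783203, 40.95752716064453), 5.440331935882568)
```

```bash
cat >> h.py <<'E'
def go(x,y,z,yaw=None):
    "print tx,ty,tz,spin to reach the pose from here; yaw = world angle (deg) of tool x"
    s=state();R=s["orientation"];d=R.T@(np.array([x,y,z])-s["tool_pos"]);now=np.degrees(np.arctan2(R[1,0],R[0,0]))
    sp=0 if yaw is None else -((yaw-now+90)%180-90)
    print("t %.1f yaw %.1f"%(s["t"],now),"row",np.round(d/0.5,4),"spin %.4f"%(sp/45),"rows>=%.1f"%max(np.linalg.norm(d)/.0417,abs(sp)/7.16))
def snap(name,n="wrist"):
    s=state();c=camera(n);cv2.imwrite(f"pics/{name}.png",c["frame"][:,:,::-1]);np.save(f"pics/{name}.npy",dict(c=c,s=s),allow_pickle=True);return c,s
def load(name):
    d=np.load(f"pics/{name}.npy",allow_pickle=True).item();return d["c"],d["s"]
E
python3 - <<'E'
from h import *
c,s=snap("w1")
go(0.40,0.22,0.23)
go(0.40,0.22,0.23,180+29)
E
```

```text
t 0.3 yaw 164.9 row [-0.6577 -0.5661  0.0023] spin 0.0000 rows>=10.4
t 0.3 yaw 164.9 row [-0.6577 -0.5661  0.0023] spin -0.9804 rows>=10.4
```

View pics/w1.png

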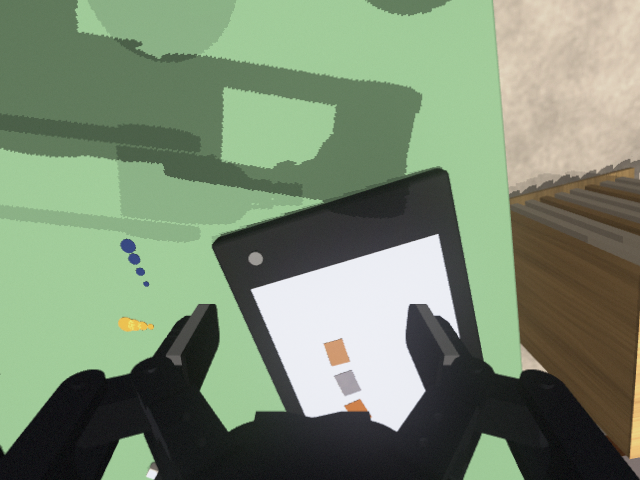

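```bash
python3 - <<'E'
from h import *
go(0.54,0.25,0.30,180)
E
```

```text
t 0.3 yaw 164.9 row [-0.9123 -0.4353 -0.1378] spin -0.3359 rows>=12.2
```

```bash
python3 -m handwheel '[-0.9,-0.43,-0.138,-0.336,1,-0.9,-0.43,-0.138,-0.336,1,-0.9,-0.43,-0.138,-0.336,1,-0.9,-0.43,-0.138,-0.336,1,-0.9,-0.43,-0.138,-0.336,1,-0.9,-0.43,-0.138,-0.336,1,-0.9,-0.43,-0.138,-0.336,1,-0.9,-0.43,-0.138,-0.336,1,-0.9,-0.43,-0.138,-0.336,1,-0.9,-0.43,-0.138,-0.336,1,-0.9,-0.43,-0.138,-0.336,1,-0.9,-0.43,-0.138,-0.336,1]'
python3 -m handwheel '[0,0,0,0,1,0,0,0,0,1,0,0,0,0,1,0,0,0,0,1]'
python3 - <<'E'
from h import *
c,s=snap("w2"); print(s["tool_pos"])
go(0.54,0.0,0.30,180)
E
```

```text
t: 1.3
tool_pos: [0.5301, 0.2577, 0.2996]
orientation: [[-1.0, 0.0, 0.0], [0.0, 1.0, 0.0], [-0.0, 0.0, -1.0]]
force: [0.7, 1.7, 0.2]
opening: 1.004
finger_force: 0.0
t: 1.63
tool_pos: [0.5277, 0.2601, 0.2988]
orientation: [[-1.0, -0.001, -0.001], [-0.001, 1.0, 0.0], [0.001, 0.0, -1.0]]
force: [-0.6, 0.5, -0.3]
opening: 0.999
finger_force: 0.0
[0.52765499 0.26010947 0.29884434]
t 1.7 yaw -179.9 row [-0.024  -0.5207 -0.0022] spin 0.0021 rows>=6.2
```

View pics/w2.png

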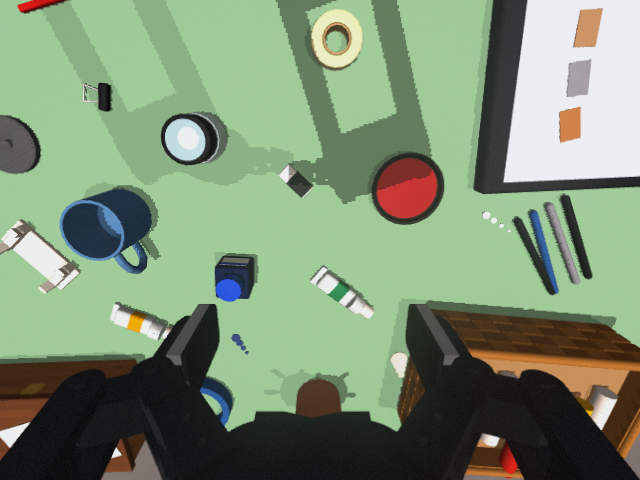

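```bash
python3 -m handwheel '[-0.024,-0.52,0,0,1,-0.024,-0.52,0,0,1,-0.024,-0.52,0,0,1,-0.024,-0.52,0,0,1,-0.024,-0.52,0,0,1,-0.024,-0.52,0,0,1,-0.024,-0.52,0,0,1,-0.024,-0.52,0,0,1,-0.024,-0.52,0,0,1,-0.024,-0.52,0,0,1]'
python3 - <<'E'
from h import *
c,s=snap("w3"); print(s["tool_pos"],np.abs(s["qvel"]).max())
E
python3 -m handwheel '[0,-0.5,0,0,1,0,-0.5,0,0,1,0,-0.5,0,0,1,0,-0.5,0,0,1,0,-0.5,0,0,1,0,-0.5,0,0,1,0,-0.5,0,0,1,0,-0.5,0,0,1,0,-0.5,0,0,1,0,-0.5,0,0,1]'
python3 - <<'E'
from h import *
c,s=snap("w4"); print(s["tool_pos"],np.abs(s["qvel"]).max())
E
```

```text
t: 2.52
tool_pos: [0.5405, 0.0013, 0.2992]
orientation: [[-1.0, -0.002, -0.0], [-0.002, 1.0, 0.001], [0.0, 0.001, -1.0]]
force: [0.8, -0.0, 0.1]
opening: 0.996
finger_force: 0.0
[0.54054963 0.00127628 0.29916619] 0.011592597812818803
t: 3.4
tool_pos: [0.5412, -0.2483, 0.2991]
orientation: [[-1.0, -0.002, -0.0], [-0.002, 1.0, 0.001], [0.0, 0.001, -1.0]]
force: [-0.2, -0.3, 0.0]
opening: 0.999
finger_force: 0.0
[ 0.54119705 -0.24833179  0.29914836] 0.006306500769929796
```

View pics/w3.png

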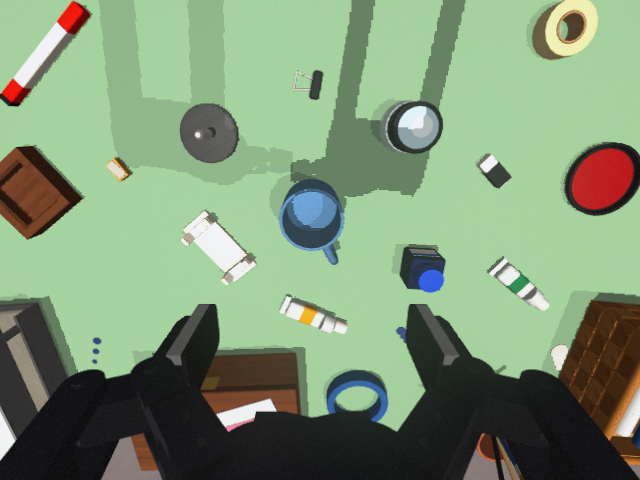

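View pics/w4.png

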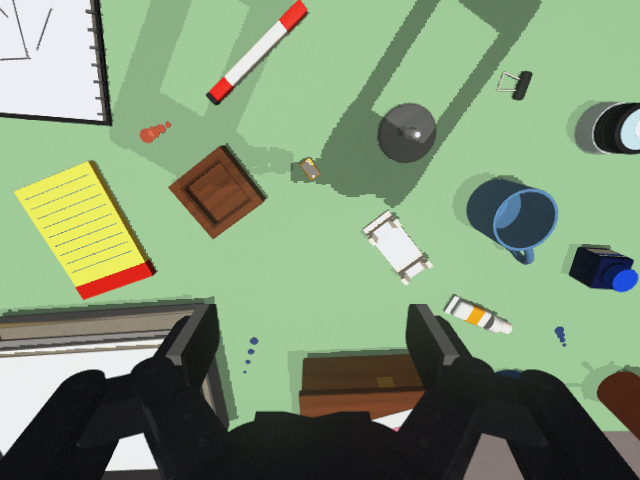

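```bash
cat > m.py <<'E'
from h import *
np.set_printoptions(precision=4,suppress=True)
V={k:load(k) for k in("w2","w3","w4")}
def pair(n,va,ba,vb,bb,lo,hi,f=cen):
    P=[]
    for v,b in((va,ba),(vb,bb)):
        c,s=V[v];q=blobs(c["frame"],b,lo,hi)
        if not q: print(n,v,"none");return
        p=f(q[0]);o,d=rays(c,[p],s);P.append((o,d[0]));print(n,v,p,cv2.contourArea(q[0]),end=" ")
    x,e=tri(P);print("->",x,"miss %.4f"%e);return x
ell=lambda q:np.array(cv2.fitEllipse(cv2.convexHull(q))[0])
hue=lambda v,p:print(v,p,cv2.cvtColor(V[v][0]["frame"],cv2.COLOR_RGB2HSV)[p[1],p[0]])
if __name__=="__main__":
    for v,p in (("w2",(188,132)),("w2",(229,289)),("w2",(233,272)),("w2",(235,259)),("w2",(316,40)),("w2",(337,23)),("w4",(417,133)),("w4",(400,120)),("w4",(195,180)),("w4",(215,190)),("w4",(218,228)),("w4",(397,247)),("w4",(260,50)),("w4",(220,60))):hue(v,p)
    pair("lens","w2",(155,105,225,170),"w3",(375,90,450,160),(80,5,110),(115,90,255),ell)
    pair("tape","w2",(300,5,370,75),"w3",(525,0,605,60),(22,25,190),(35,140,255),ell)
    pair("cap","w2",(205,240,260,305),"w3",(395,235,455,305),(112,190,140),(125,255,255),ell)
    pair("felt","w2",(365,145,450,230),"w3",(560,135,639,220),(172,130,60),(8,255,255),ell)
    pair("base","w3",(170,90,250,170),"w4",(370,90,445,170),(0,0,40),(180,50,125),ell)
    pair("tip","w3",(190,120,225,145),"w4",(400,120,430,145),(0,0,140),(180,40,255),cen)
    pair("rest","w3",(175,200,262,292),"w4",(355,200,440,292),(0,0,150),(30,45,255))
    for k in(0,1):
        f=lambda q:cen(q)
        pair("red%d"%k,"w3",((0,65,40,110),(55,0,95,32))[k],"w4",((200,80,240,110),(275,0,315,25))[k],(172,130,90),(8,255,255))
E
python3 m.py
```

```text
w2 (188, 132) [ 96   5 240]
w2 (229, 289) [112 207 223]
w2 (233, 272) [108 115  60]
w2 (235, 259) [ 23  42 110]
w2 (316, 40) [ 31  46 237]
w2 (337, 23) [ 15 129 210]
w4 (417, 133) [109   8 242]
w4 (400, 120) [ 23  10 103]
w4 (195, 180) [ 12 180  61]
w4 (215, 190) [ 11 163 108]
w4 (218, 228) [ 11 157 122]
w4 (397, 247) [108   5 241]
w4 (260, 50) [ 60   1 238]
w4 (220, 60) [ 56  63 205]
lens w2 [184.7557 139.2045] 1298.5 lens w3 [417.739  126.8389] 1330.5 -> [0.4569 0.1173 0.057 ] miss 0.0002
tape w2 [336.7344  37.7396] 2228.5 tape w3 [571.0757  26.1061] 2225.0 -> [0.3501 0.2865 0.0235] miss 0.0000
cap w2 [227.9894 289.7593] 401.0 cap w3 [430.6441 280.4907] 383.5 -> [0.6419 0.1519 0.0615] miss 0.0001
felt w2 [406.4253 187.7978] 2775.5 felt w3 [602.0853 178.5627] 2821.0 -> [0.5203 0.3844 0.0053] miss 0.0000
base w3 [208.3209 132.7745] 2629.5 base w4 [406.8034 132.7617] 2613.5 -> [ 0.4645 -0.1298  0.0055] miss 0.0000
tip w3 [197.363  134.5185] 22.5 tip w4 [416.8046 134.1782] 29.0 -> [ 0.4653 -0.1298  0.0478] miss 0.0002
rest w3 [233.2438 263.8269] 167.5 rest w4 [376.9903 221.8188] 154.5 -> [ 0.6336 -0.1347 -0.0566] miss 0.0350
red0 w3 [14.6564 91.6083] 357.0 red0 w4 [220.3706  89.3327] 259.5 -> [ 0.416  -0.3591  0.0091] miss 0.0006
red1 w3 [73.1756 17.1043] 580.0 red1 w4 [294.0423  13.9294] 382.5 -> [ 0.3384 -0.2696  0.0103] miss 0.0009
```

```bash
cat > m2.py <<'E'
from m import *
def rect(n,v,b,lo,hi,z):
    c,s=V[v];q=blobs(c["frame"],b,lo,hi)[0].reshape(-1,2)
    X=plane(c,q,z,s)[:,:2];r=cv2.minAreaRect((X*1e3).astype(np.float32));print(n,v,"z",z,np.round(r[0],1),np.round(r[1],1),"ang %.1f"%r[2])
W=((0,0,150),(180,45,255))
pair("rest","w3",(175,200,262,292),"w4",(355,200,440,292),*W)
for z in(0.006,0.029):
    rect("rest","w3",(175,200,262,292),*W,z);rect("rest","w4",(355,200,440,292),*W,z)
B=((0,90,20),(25,255,140))
pair("block","w3",(0,140,90,250),"w4",(160,140,275,250),*B)
rect("block","w4",(160,140,275,250),*B,0.026)
# bottle: shoulders+side, and the marker
D=((105,60,0),(130,255,255))
for v,b in(("w2",(205,245,265,310)),("w3",(390,235,455,300))): rect("bottle",v,b,*D,0.0)
M=((0,0,170),(180,30,255))
rect("barrel","w4",(200,0,320,105),*M,0.015)
big=[]
for v,(x,y) in(("w2",(235,272)),("w3",(422,268)),("w4",(217,192)),("w4",(397,247))):
    f=V[v][0]["frame"][y-50:y+50,x-60:x+60,::-1];big.append(cv2.resize(f,None,fx=3.3,fy=2.9 if 0 else 3,interpolation=cv2.INTER_CUBIC))
cv2.imwrite("pics/z1.png",np.vstack([np.hstack(big[:2]),np.hstack(big[2:])]))
E
python3 m2.py
```

```text
rest w3 [217.301  246.9409] 2152.5 rest w4 [394.9238 244.7522] 1459.0 -> [ 0.616  -0.1321  0.0055] miss 0.0015
rest w3 z 0.006 [ 621.8 -133.8] [103.8  57.1] ang 40.1
rest w4 z 0.006 [ 615.1 -132.6] [72.6 49.3] ang 39.7
rest w3 z 0.029 [ 613.1 -126.7] [98.3 54. ] ang 40.1
rest w4 z 0.029 [ 606.8 -138.7] [68.8 46.7] ang 39.7
block w3 [ 32.3796 191.902 ] 4757.5 block w4 [217.0208 191.8264] 4653.5 -> [ 0.5405 -0.3761  0.0022] miss 0.0002
block w4 z 0.026 [ 538.1 -369.2] [85.3 91.2] ang 35.9
bottle w2 z 0.0 [665.6 140.5] [48.5 55.8] ang 86.5
bottle w3 z 0.0 [663.7 169.5] [52.6 53.2] ang 85.2
barrel w4 z 0.015 [ 378.  -315.4] [13.7 86.6] ang 41.2
```

View pics/z1.png

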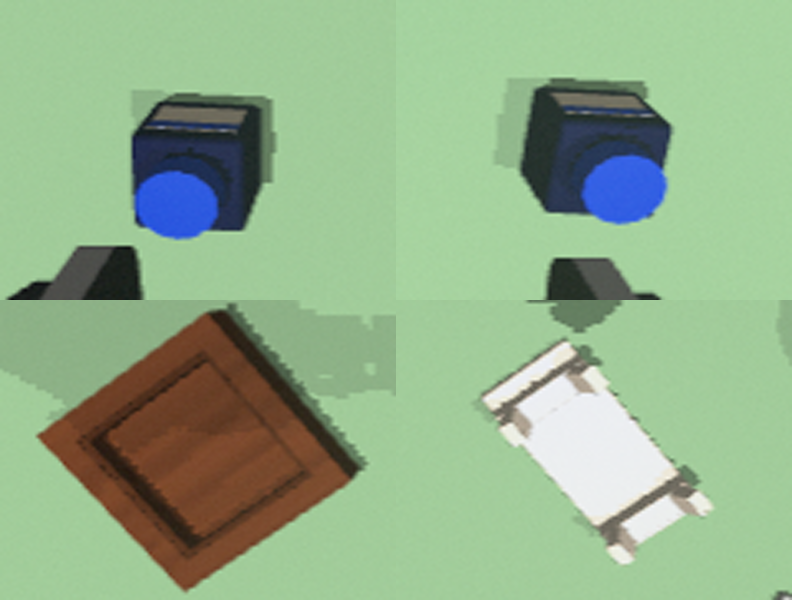

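```bash
cat > m3.py <<'E'
from m import *
c,s=V["w4"]
def quad(n,o,p,z):
    p=np.array(p,float);u=np.c_[o[0]+p[:,0]/3.3,o[1]+p[:,1]/3]
    X=plane(c,u,z,s)[:,:2];e=np.roll(X,-1,0)-X
    print(n,X.mean(0),"sides",np.linalg.norm(e,axis=1),"ang",np.degrees(np.arctan2(e[:,1],e[:,0])))
quad("block",(157,142),[(38,137),(210,12),(355,170),(185,290)],.026)
quad("recess",(157,142),[(85,140),(208,54),(309,174),(190,250)],.026)
quad("saddles",(337,197),[(90,103),(172,43),(315,202),(228,258)],.029)
quad("plate",(337,197),[(135,150),(213,83),(284,168),(205,227)],.006)
E
python3 m3.py; python3 - <<'E'
import sys;sys.path.insert(0,".")
from h import *
go(0.455,0.1173,0.20,180)
E
```

```text
block [ 0.5387 -0.3699] sides [0.0868 0.0822 0.0891 0.0844] ang [ 125.9186   37.9702  -52.6105 -143.6504]
recess [ 0.539  -0.3695] sides [0.0615 0.0609 0.0597 0.0601] ang [ 125.268    34.902   -55.4643 -143.3832]
saddles [ 0.6109 -0.1334] sides [0.0407 0.098  0.0435 0.0971] ang [ 131.5741   41.2656  -49.6945 -140.3629]
plate [ 0.6215 -0.124 ] sides [0.0446 0.0539 0.0437 0.0516] ang [ 137.2662   39.4446  -45.6236 -139.787 ]
t 3.5 yaw -179.8 row [0.1705 0.7317 0.199 ] spin 0.0033 rows>=9.3
```

```bash
python3 -m handwheel '[0.167,0.731,0.2,0,1,0.167,0.731,0.2,0,1,0.167,0.731,0.2,0,1,0.167,0.731,0.2,0,1,0.167,0.731,0.2,0,1,0.167,0.731,0.2,0,1,0.167,0.731,0.2,0,1,0.167,0.731,0.2,0,1,0.167,0.731,0.2,0,1,0.167,0.731,0.2,0,1,0.167,0.731,0.2,0,1,0.167,0.731,0.2,0,1]'
python3 - <<'E'
from h import *
c,s=snap("w5")
q=blobs(c["frame"],(100,0,550,300),(80,5,110),(115,90,255));print([(cen(k),cv2.contourArea(k)) for k in q[:3]],px(c,[.457,.1173,.057],s))
go(0.457,0.1173,0.022,180)
E
```

```text
t: 4.45
tool_pos: [0.4566, 0.1164, 0.1994]
orientation: [[-1.0, -0.004, 0.0], [-0.004, 1.0, -0.0], [-0.0, -0.0, -1.0]]
force: [-0.3, -0.7, -0.4]
opening: 0.998
finger_force: 0.0
[(array([313.70114629, 226.26901383]), 1832.0), (array([416.24436937, 253.78716216]), 148.0), (array([312.61949686, 194.59433962]), 53.0)] [[313.78783635 225.72700751]]
t 4.5 yaw -179.8 row [0.001  0.0038 0.3553] spin 0.0034 rows>=4.3
```

View pics/w5.png

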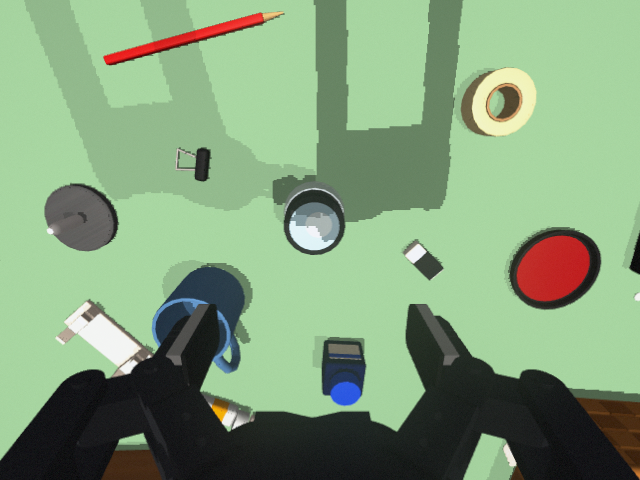

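```bash
python3 -m handwheel '[0.001,0.003,0.08,0,1,0.001,0.003,0.16,0,1,0.001,0.003,0.24,0,1,0.001,0.003,0.3,0,1,0.001,0.003,0.34,0,1,0.001,0.003,0.355,0,1,0.001,0.003,0.355,0,1,0.001,0.003,0.355,0,0.4,0.001,0.003,0.355,0,0.3,0.001,0.003,0.355,0,0.3,0.001,0.003,0.355,0,0.3,0.001,0.003,0.355,0,0.3]' 40
python3 -m handwheel '[0,0,0,0,0.3,0,0,0,0,0.3,0,0,0,0,0.3,0,0,0,0,0.3]'
```

```text
t: 5.5
tool_pos: [0.4586, 0.1163, 0.0236]
orientation: [[-1.0, -0.0, 0.004], [-0.0, 1.0, -0.0], [-0.004, -0.0, -1.0]]
force: [-0.4, -1.6, 7.4]
opening: 0.644
finger_force: 41.8
t: 5.83
tool_pos: [0.4586, 0.1163, 0.0236]
orientation: [[-1.0, -0.0, 0.004], [-0.0, 1.0, -0.0], [-0.004, -0.0, -1.0]]
force: [-0.1, -1.5, 6.7]
opening: 0.642
finger_force: 41.9
```

```bash
python3 -m handwheel '[0,0,-0.03,0,0.3,0,0,-0.1,0,0.3,0,0,-0.18,0,0.3,0,0,-0.2,0,0.3,0,0,-0.2,0,0.3]'
python3 - <<'E'
from h import *
go(0.522,0.3844,0.124,180)
E
```

```text
t: 6.25
tool_pos: [0.4602, 0.1168, 0.1261]
orientation: [[-1.0, -0.0, 0.009], [-0.0, 1.0, 0.001], [-0.009, 0.001, -1.0]]
force: [0.2, 0.1, -1.7]
opening: 0.643
finger_force: 43.1
t 6.2 yaw -180.0 row [-0.1238  0.5351  0.0057] spin 0.0004 rows>=6.6
```

```bash
python3 -m handwheel '[-0.01,0.04,0,0,0.3,-0.026,0.11,0,0,0.3,-0.044,0.19,0,0,0.3,-0.062,0.27,0,0,0.3,-0.08,0.35,0,0,0.3,-0.1,0.43,0,0,0.3,-0.115,0.5,0,0,0.3,-0.124,0.535,0,0,0.3,-0.124,0.535,0,0,0.3,-0.124,0.535,0,0,0.3,-0.124,0.535,0,0,0.3]'
python3 - <<'E'
from h import *
c,s=snap("w6")
q=blobs(c["frame"],(100,0,600,400),(172,130,60),(8,255,255));print([(ell if 0 else cen(k),cv2.contourArea(k)) for k in q[:3]])
print("dish edge px",px(c,[[.5203+.043,.3844,.012],[.5203-.043,.3844,.012],[.5203,.3844+.043,.012],[.5203,.3844-.043,.012]],s))
go(0.522,0.3844,0.0285,180)
E
```

```text
t: 7.17
tool_pos: [0.5177, 0.3828, 0.1206]
orientation: [[-1.0, -0.0, -0.002], [-0.0, 1.0, -0.002], [0.002, -0.002, -1.0]]
force: [-0.4, -1.1, -1.8]
opening: 0.644
finger_force: 43.1
[(array([316.3768397 , 218.41308671]), 3352.0)]
dish edge px [[314.88330403 288.78955901]
 [315.29868137 187.44873573]
 [368.59157368 240.84492147]
 [261.59645708 240.67102679]]
t 7.2 yaw 180.0 row [-0.0087  0.0043  0.1846] spin -0.0003 rows>=2.2
```

View pics/w6.png

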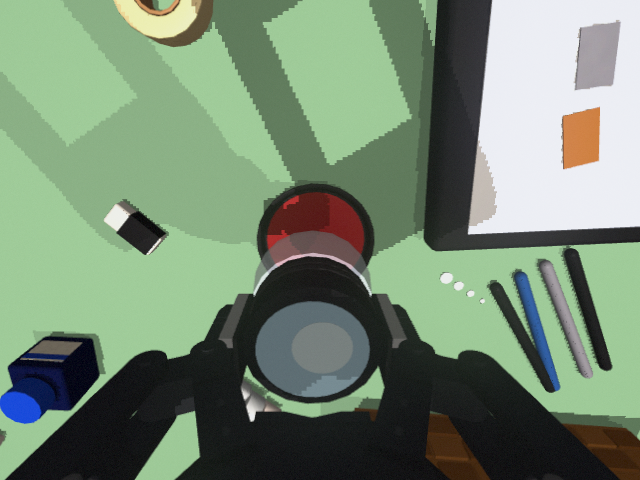

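```bash
python3 -m handwheel '[-0.008,0.004,0.03,0,0.3,-0.008,0.004,0.08,0,0.3,-0.008,0.004,0.12,0,0.3,-0.008,0.004,0.145,0,0.3,-0.008,0.004,0.16,0,0.3,-0.008,0.004,0.168,0,0.3,-0.008,0.004,0.173,0,0.3,-0.008,0.004,0.176,0,0.3,-0.008,0.004,0.176,0,0.3,-0.008,0.004,0.176,0,0.3]'
```

```text
t: 8.05
tool_pos: [0.5234, 0.3863, 0.0345]
orientation: [[-1.0, -0.0, 0.001], [-0.0, 1.0, 0.001], [-0.001, 0.001, -1.0]]
force: [-0.4, -1.1, -0.7]
opening: 0.645
finger_force: 43.1
```

```bash
python3 -m handwheel '[-0.003,-0.003,0.004,0,0.3,-0.003,-0.003,0.008,0,0.3,-0.003,-0.003,0.011,0,0.3,-0.003,-0.003,0.012,0,0.3,-0.003,-0.003,0.012,0,0.3]'
```

```text
t: 8.47
tool_pos: [0.5246, 0.3844, 0.0287]
orientation: [[-1.0, -0.0, 0.001], [-0.0, 1.0, 0.0], [-0.001, 0.0, -1.0]]
force: [-1.5, -1.2, 6.9]
opening: 0.642
finger_force: 43.8
```

```bash
python3 -m handwheel '[0,0,0,0,0.75,0,0,0,0,0.9,0,0,0,0,1,0,0,0,0,1,0,0,-0.03,0,1,0,0,-0.1,0,1,0,0,-0.18,0,1,0,0,-0.26,0,1,0,0,-0.34,0,1,0,0,-0.34,0,1]'
python3 - <<'E'
from h import *
go(0.350,0.2865,0.15,180)
go(0.350,0.2865,0.15,180+39)
E
```

```text
t: 9.3
tool_pos: [0.5289, 0.3872, 0.2068]
orientation: [[-1.0, -0.0, 0.013], [-0.0, 1.0, 0.007], [-0.013, 0.007, -1.0]]
force: [1.3, 1.1, 0.8]
opening: 1.005
finger_force: 0.0
t 9.3 yaw -180.0 row [ 0.3593 -0.2021  0.1077] spin 0.0003 rows>=5.1
t 9.3 yaw -180.0 row [ 0.3593 -0.2021  0.1077] spin -0.8664 rows>=5.4
```

```bash
python3 -m handwheel '[0.362,-0.203,0.11,0,1,0.362,-0.203,0.11,0,1,0.362,-0.203,0.11,0,1,0.362,-0.203,0.11,0,1,0.362,-0.203,0.11,0,1,0.362,-0.203,0.11,0,1,0.362,-0.203,0.11,0,1,0.362,-0.203,0.11,0,1,0.362,-0.203,0.11,0,1]'
python3 - <<'E'
from h import *
c,s=snap("w7")
q=blobs(c["frame"],(100,0,550,330),(22,25,190),(35,140,255))[0];print(cv2.fitEllipse(cv2.convexHull(q)),plane(c,[cv2.fitEllipse(cv2.convexHull(q))[0]],.0245,s))
go(0.350,0.2865,0.001,180)
E
```

```text
t: 10.05
tool_pos: [0.3457, 0.2842, 0.1434]
orientation: [[-1.0, 0.0, 0.003], [0.0, 1.0, 0.002], [-0.003, 0.002, -1.0]]
force: [-0.0, 0.5, -0.4]
opening: 0.998
finger_force: 0.0
((343.6634216308594, 113.93844604492188), (29.86236000061035, 58.40719985961914), 112.83123779296875) [[0.25298719 0.30707826 0.0245    ]]
t 10.1 yaw 180.0 row [-0.0076  0.0042  0.2849] spin -0.0001 rows>=3.4
```

```bash
python3 - <<'E'
from h import *
c,s=load("w7")
print(px(c,[[.35,.2865,.025],[.35,.3155,.025],[.35,.2575,.025]],s))
for q in blobs(c["frame"],(200,150,450,420),(15,20,90),(35,170,255))[:3]: print(cv2.contourArea(q),cv2.fitEllipse(cv2.convexHull(q)))
E
```

```text
[[315.3649477  238.14211349]
 [350.16692618 238.14523822]
 [280.55085467 238.13906636]]
3671.0 ((315.0534973144531, 235.0322723388672), (68.2203598022461, 70.43461608886719), 176.7174835205078)
101.0 ((258.00250244140625, 370.0466613769531), (17.833839416503906, 25.277385711669922), 42.568092346191406)
```

View pics/w7.png

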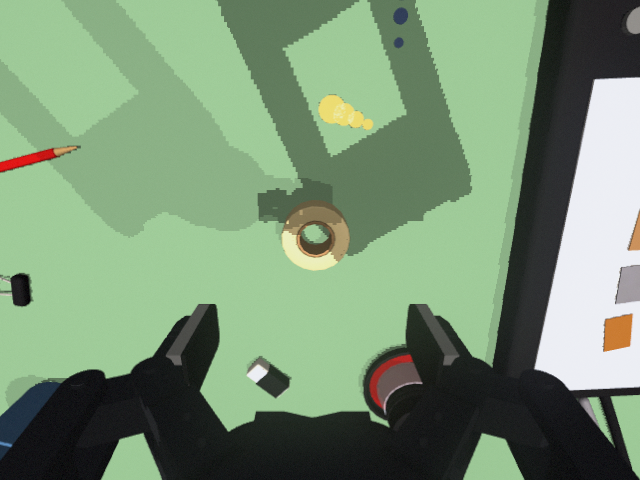

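```bash
python3 -m handwheel '[-0.007,0.004,0.06,0,1,-0.007,0.004,0.14,0,1,-0.007,0.004,0.21,0,1,-0.007,0.004,0.25,0,1,-0.007,0.004,0.275,0,1,-0.007,0.004,0.281,0,1,-0.007,0.004,0.281,0,1,-0.007,0.004,0.281,0,0.4,-0.007,0.004,0.281,0,0.3,-0.007,0.004,0.281,0,0.3,-0.007,0.004,0.281,0,0.3,-0.007,0.004,0.281,0,0.3]' 40
python3 -m handwheel '[0,0,0,0,0.3,0,0,0,0,0.3]'
```

```text
t: 11.1
tool_pos: [0.3482, 0.2856, 0.0037]
orientation: [[-1.0, 0.0, 0.003], [0.0, 1.0, 0.002], [-0.003, 0.002, -1.0]]
force: [-0.6, 0.0, 4.5]
opening: 0.664
finger_force: 41.3
t: 11.27
tool_pos: [0.3481, 0.2856, 0.0037]
orientation: [[-1.0, 0.0, 0.003], [0.0, 1.0, 0.002], [-0.003, 0.002, -1.0]]
force: [-0.1, -0.8, 5.4]
opening: 0.664
finger_force: 41.3
```

```bash
python3 -m handwheel '[0,0,-0.03,0,0.3,0,0,-0.1,0,0.3,0,0,-0.18,0,0.3,0,0,-0.24,0,0.3,0,0,-0.25,0,0.3,0,0,-0.25,0,0.3]'
python3 - <<'E'
from h import *
go(0.463,-0.1298,0.125,180)
E
```

```text
t: 11.77
tool_pos: [0.3489, 0.2861, 0.1302]
orientation: [[-1.0, -0.0, 0.006], [-0.0, 1.0, 0.004], [-0.006, 0.004, -1.0]]
force: [0.8, -0.8, 0.0]
opening: 0.659
finger_force: 43.2
t 11.8 yaw -180.0 row [-0.228  -0.8319  0.0089] spin 0.0002 rows>=10.3
```

```bash
python3 -m handwheel '[-0.01,-0.04,0,0,0.3,-0.03,-0.11,0,0,0.3,-0.052,-0.19,0,0,0.3,-0.074,-0.27,0,0,0.3,-0.096,-0.35,0,0,0.3,-0.118,-0.43,0,0,0.3,-0.14,-0.51,0,0,0.3,-0.162,-0.59,0,0,0.3,-0.184,-0.67,0,0,0.3,-0.205,-0.75,0,0,0.3,-0.222,-0.81,0,0,0.3,-0.228,-0.832,0,0,0.3]'
python3 -m handwheel '[0,0,0,0,0.3,0,0,0,0,0.3,0,0,0,0,0.3]'
python3 - <<'E'
from h import *
c,s=snap("w8")
go(0.463,-0.1298,0.0137,180);print(px(c,[[.465,-.1298,.048],[.465,-.1298,.01]],s))
E
```

```text
t: 12.77
tool_pos: [0.4622, -0.1355, 0.1263]
orientation: [[-1.0, 0.003, 0.001], [0.003, 1.0, -0.002], [-0.001, -0.002, -1.0]]
force: [1.2, 0.5, -1.5]
opening: 0.663
finger_force: 43.2
t: 13.02
tool_pos: [0.4593, -0.1295, 0.1263]
orientation: [[-1.0, -0.0, -0.003], [-0.0, 1.0, 0.002], [0.003, 0.002, -1.0]]
force: [-0.4, -0.1, -0.6]
opening: 0.664
finger_force: 43.2
t 13.1 yaw -179.9 row [-0.0075 -0.0012  0.2256] spin 0.0015 rows>=2.7
[[312.28682094 258.62091002]
 [312.20429589 241.24444913]]
```

View pics/w8.png

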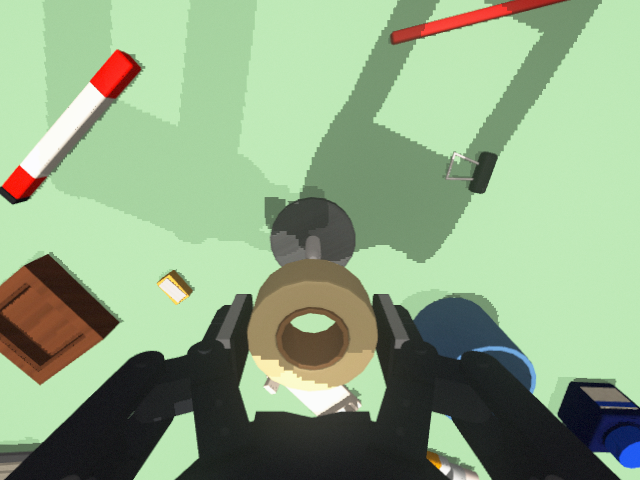

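```bash
python3 - <<'E'
from h import *
c,s=load("w8")
p=s["tool_pos"];print(px(c,[p+[.002,0,.0213],p+[.0155,0,.0213],p+[-.0115,0,.0213]],s))
E
python3 -m handwheel '[-0.008,-0.001,0.03,0,0.3,-0.008,-0.001,0.08,0,0.3,-0.008,-0.001,0.11,0,0.3,-0.008,-0.001,0.14,0,0.3,-0.008,-0.001,0.16,0,0.3,-0.008,-0.001,0.18,0,0.3,-0.008,-0.001,0.195,0,0.3,-0.008,-0.001,0.205,0,0.3,-0.008,-0.001,0.21,0,0.3,-0.008,-0.001,0.21,0,0.3]'
```

```text
[[313.38732681 338.16938427]
 [313.31828522 363.90592434]
 [313.4606009  310.78043401]]
t: 13.9
tool_pos: [0.4648, -0.1315, 0.022]
orientation: [[-1.0, -0.0, -0.0], [-0.0, 1.0, 0.0], [0.0, 0.0, -1.0]]
force: [-0.9, -0.1, -0.5]
opening: 0.662
finger_force: 43.2
```

Over the spindle (the tape's underside is below the tip height) with no side force. Lower the last 8 mm and release.

```bash
python3 -m handwheel '[0.002,0.002,0.006,0,0.3,0.003,0.003,0.011,0,0.3,0.003,0.003,0.014,0,0.3,0.003,0.003,0.016,0,0.3,0.003,0.003,0.016,0,0.3]'
python3 -m handwheel '[0,0,0,0,0.3,0,0,0,0,0.3]'
```

```text
t: 14.32
tool_pos: [0.4634, -0.1302, 0.0142]
orientation: [[-1.0, 0.0, -0.0], [0.0, 1.0, -0.0], [0.0, -0.0, -1.0]]
force: [1.3, 0.1, -0.6]
opening: 0.661
finger_force: 43.2
t: 14.48
tool_pos: [0.4635, -0.1302, 0.0143]
orientation: [[-1.0, -0.0, 0.0], [-0.0, 1.0, -0.0], [-0.0, -0.0, -1.0]]
force: [-0.2, -0.6, -0.5]
opening: 0.66
finger_force: 43.2
```

```bash
python3 -m handwheel '[0,0,0.002,0,0.3,0,0,0.004,0,0.3,0,0,0.004,0,0.7,0,0,0.004,0,0.85,0,0,0.004,0,1,0,0,0.004,0,1,0,0,-0.05,0,1,0,0,-0.13,0,1,0,0,-0.21,0,1,0,0,-0.29,0,1,0,0,-0.34,0,1]'
python3 - <<'E'
from h import *
a=np.radians(-49)
for y in(131,-49,):
  go(0.3775,-0.315,0.15,y)
E
```

```text
t: 15.4
tool_pos: [0.4646, -0.1306, 0.1879]
orientation: [[-1.0, -0.0, 0.004], [-0.0, 1.0, -0.002], [-0.004, -0.002, -1.0]]
force: [0.8, 0.2, -0.3]
opening: 1.003
finger_force: 0.0
t 15.4 yaw -180.0 row [ 0.1746 -0.3687  0.0758] spin 1.0891 rows>=6.8
t 15.4 yaw -180.0 row [ 0.1746 -0.3687  0.0758] spin 1.0891 rows>=6.8
```

```bash
python3 -m handwheel '[0.17,-0.368,0.08,0.6,1,0.17,-0.368,0.08,0.6,1,0.17,-0.368,0.08,0.6,1,0.17,-0.368,0.08,0.6,1,0.17,-0.368,0.08,0.6,1,0.17,-0.368,0.08,0.6,1,0.17,-0.368,0.08,0.6,1,0.17,-0.368,0.08,0.6,1]'
python3 -m handwheel '[0,0,0,0.489,1,0,0,0,0.489,1,0,0,0,0.489,1,0,0,0,0.489,1,0,0,0,0.489,1]'
python3 - <<'E'
from h import *
np.set_printoptions(precision=4,suppress=True)
c,s=snap("w9")
for q in blobs(c["frame"],(150,0,500,420),(172,130,90),(8,255,255))[:3]: print(cv2.contourArea(q),cen(q),plane(c,[cen(q)],.013,s))
q=blobs(c["frame"],(150,0,500,300),(0,0,170),(180,30,255))[0]
X=plane(c,q.reshape(-1,2),.014,s)[:,:2];print(cv2.minAreaRect((1e3*X).astype(np.float32)))
go(0.3775,-0.315,0.001,131)
E
```

```text
t: 16.07
tool_pos: [0.3781, -0.3136, 0.1439]
orientation: [[-0.891, 0.455, -0.001], [0.455, 0.891, 0.001], [0.001, 0.001, -1.0]]
force: [0.2, -0.3, -0.6]
opening: 1.001
finger_force: 0.0
t: 16.48
tool_pos: [0.3791, -0.3127, 0.1444]
orientation: [[-0.66, 0.751, 0.0], [0.751, 0.66, 0.0], [0.0, 0.0, -1.0]]
force: [-0.8, -0.6, 0.7]
opening: 1.001
finger_force: 0.0
676.0 [311.0372 158.3967] [[ 0.3386 -0.2702  0.013 ]]
350.0 [310.5214 287.8029] [[ 0.4151 -0.3581  0.013 ]]
258.5 [286.7318 370.8859] [[ 0.459  -0.4448  0.013 ]]
((390.64031982421875, -329.67889404296875), (13.913675308227539, 48.14371109008789), 40.822933197021484)
t 16.5 yaw 131.3 row [-0.0011 -0.005   0.2869] spin 0.0072 rows>=3.4
```

View pics/w9.png

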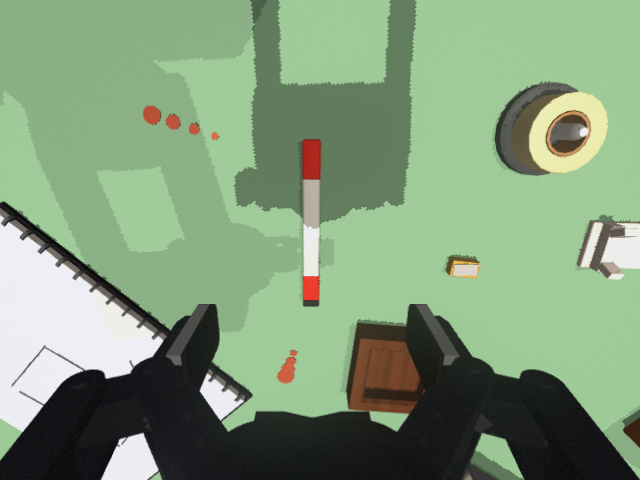

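```bash
python3 -m handwheel '[-0.001,-0.005,0.06,0.007,1,-0.001,-0.005,0.14,0.007,1,-0.001,-0.005,0.21,0.007,1,-0.001,-0.005,0.25,0.007,1,-0.001,-0.005,0.275,0.007,1,-0.001,-0.005,0.281,0.007,0.7,-0.001,-0.005,0.281,0.007,0.4,-0.001,-0.005,0.281,0.007,0.1,-0.001,-0.005,0.281,0.007,0,-0.001,-0.005,0.281,0.007,0,-0.001,-0.005,0.281,0.007,0,-0.001,-0.005,0.281,0.007,0]' 30
python3 -m handwheel '[0,0,0,0,0,0,0,0,0,0,0,0,0,0,0]'
```

```text
t: 17.53
tool_pos: [0.3775, -0.3167, 0.0049]
orientation: [[-0.652, 0.758, 0.001], [0.758, 0.652, -0.002], [-0.002, 0.0, -1.0]]
force: [-0.2, 1.4, 5.5]
opening: 0.163
finger_force: 30.7
t: 17.78
tool_pos: [0.3775, -0.3168, 0.0049]
orientation: [[-0.652, 0.758, 0.001], [0.758, 0.652, -0.002], [-0.002, 0.0, -1.0]]
force: [-0.2, 1.5, 4.7]
opening: 0.167
finger_force: 30.7
```

```bash
python3 -m handwheel '[0,0,-0.04,0,0,0,0,-0.12,0,0,0,0,-0.2,0.1,0,0,0,-0.25,0.25,0,0,0,-0.25,0.4,0,0,0,-0.25,0.55,0,0,0,-0.25,0.7,0,0,0,-0.25,0.85,0,0,0,-0.25,1,0,0,0,-0.25,1,0]'
python3 - <<'E'
from h import *
go(0.6135,-0.132,0.13,40)
E
```

```text
t: 18.62
tool_pos: [0.3769, -0.3161, 0.1294]
orientation: [[0.079, 0.997, 0.001], [0.997, -0.079, -0.001], [-0.001, 0.001, -1.0]]
force: [-0.6, -0.0, 0.0]
opening: 0.164
finger_force: 30.0
t 18.6 yaw 85.5 row [ 0.4046  0.4426 -0.0013] spin 1.0101 rows>=7.2
```

```bash
python3 -m handwheel '[0.02,0.02,0,0.1,0,0.07,0.075,0,0.25,0,0.125,0.135,0,0.4,0,0.18,0.195,0,0.55,0,0.235,0.26,0,0.7,0,0.29,0.32,0,0.85,0,0.345,0.38,0,1,0,0.39,0.43,0,1,0,0.405,0.443,0,1,0,0.405,0.443,0,1,0,0.405,0.443,0,1,0]'
python3 - <<'E'
from h import *
c,s=snap("w10")
go(0.6135,-0.132,0.021,40)
E
```

```text
t: 19.53
tool_pos: [0.6129, -0.1303, 0.1286]
orientation: [[0.755, 0.656, -0.001], [0.656, -0.755, -0.0], [-0.001, -0.0, -1.0]]
force: [-0.3, -0.4, 0.4]
opening: 0.167
finger_force: 30.0
t 19.6 yaw 40.9 row [0.0014 0.0037 0.2151] spin 0.0191 rows>=2.6
```

View pics/w10.png

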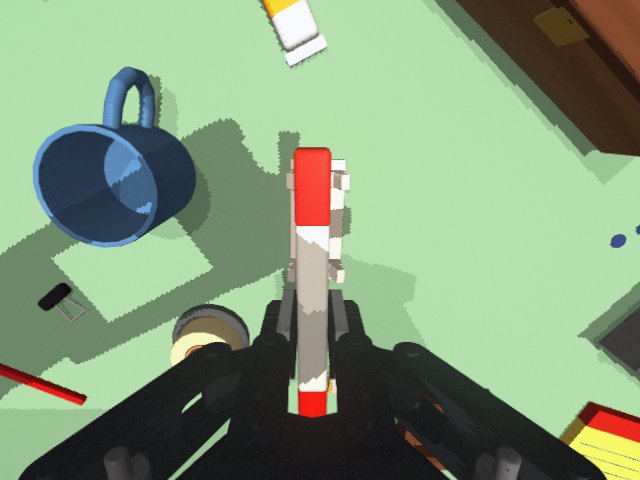

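```bash
python3 - <<'E'
from h import *
c,s=load("w10");R=s["orientation"];p=s["tool_pos"]
for X in plane(c,[(319,175),(316.5,272),(287,180),(350,180),(287,272),(345,272)],.029,s): print(R.T@(X-p)*1e3)
E
```

```text
[47.94886926  4.58772061 99.58624079]
[-29.24833707   3.15377255  99.64935632]
[ 44.31425088 -18.72748239  99.59357523]
[44.34856278 27.22609245 99.58492335]
[-29.27080594 -20.50610118  99.65381478]
[-29.23086032  26.01015946  99.64505272]
```

```bash
python3 -m handwheel '[0.012,0.008,0.03,0,0,0.012,0.008,0.08,0,0,0.012,0.008,0.12,0,0,0.012,0.008,0.15,0,0,0.012,0.008,0.175,0,0,0.012,0.008,0.19,0,0,0.012,0.008,0.2,0,0,0.012,0.008,0.207,0,0,0.012,0.008,0.211,0,0,0.012,0.008,0.213,0,0,0.012,0.008,0.213,0,0]'
```

```text
t: 20.5
tool_pos: [0.6205, -0.1301, 0.0227]
orientation: [[0.758, 0.652, 0.001], [0.652, -0.758, -0.0], [0.0, 0.001, -1.0]]
force: [-0.9, 0.8, 0.1]
opening: 0.165
finger_force: 30.0
```

```bash
python3 -m handwheel '[0,0,0.002,0,0,0,0,0.004,0,0,0,0,0.004,0,0,0,0,0.004,0,0.25,0,0,0.004,0,0.4,0,0,0.004,0,0.55,0,0,-0.01,0,0.6,0,0,-0.06,0,0.6,0,0,-0.14,0,0.8,0,0,-0.22,0,1,0,0,-0.3,0,1,0,0,-0.34,0,1]'
python3 - <<'E'
from h import *
snap("w11")
go(0.6419,0.1519,0.20,-5)
go(0.60,0.1519,0.20,-5)
E
```

```text
t: 21.5
tool_pos: [0.6223, -0.1306, 0.1981]
orientation: [[0.758, 0.652, 0.007], [0.652, -0.758, -0.002], [0.004, 0.006, -1.0]]
force: [0.2, -0.1, 0.3]
opening: 1.003
finger_force: 0.0
t 21.6 yaw 40.7 row [ 3.962e-01 -4.060e-01  1.000e-04] spin 1.0154 rows>=6.8
t 21.6 yaw 40.7 row [ 0.3326 -0.4607 -0.0008] spin 1.0154 rows>=6.8
```

View pics/w11.png

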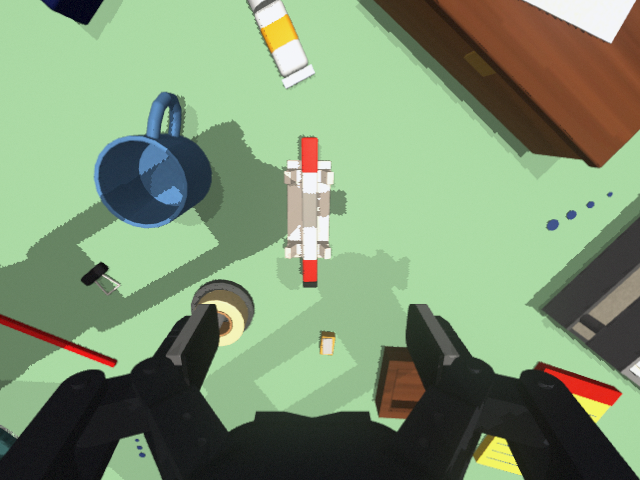

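```bash
python3 - <<'E'
from h import *
go(0.557,0.159,0.20,-5)
E
```

```text
t 21.6 yaw 40.7 row [ 0.2767 -0.5275 -0.0018] spin 1.0154 rows>=7.1
```

```bash
python3 -m handwheel '[0.277,-0.527,0,1,1,0.277,-0.527,0,1,1,0.277,-0.527,0,1,1,0.277,-0.527,0,1,1,0.277,-0.527,0,1,1,0.277,-0.527,0,1,1,0.277,-0.527,0,1,1,0.277,-0.527,0,1,1,0.277,-0.527,0,1,1,0.277,-0.527,0,1,1,0.277,-0.527,0,1,1]'
python3 - <<'E'
from h import *
np.set_printoptions(precision=1,suppress=True)
c,s=snap("w12");f=c["frame"]
u=px(c,[.642,.152,.044],s)[0].astype(int);print(u,s["tool_pos"]*1e3)
b=(u[0]-50,max(u[1]-50,0),u[0]+50,u[1]+50)
# non-green within box
g=cv2.cvtColor(f,cv2.COLOR_RGB2HSV)
for n,lo,hi in(("cap",(112,170,130),(125,255,255)),("navy",(100,70,0),(135,255,255))):
    q=blobs(f,b,lo,hi)[0];z=.0615 if n=="cap" else .042
    X=plane(c,q.reshape(-1,2),z,s)[:,:2];r=cv2.minAreaRect((X*1e3).astype(np.float32));print(n,cen(q),np.array(r[0]),np.array(r[1]),r[2])
for y in range(u[1]-36,u[1]+40,5): print(y,"".join("#" if g[y,x,2]<90 and g[y,x,1]>100 and g[y,x,0]>95 else "c" if g[y,x,0]>110 and g[y,x,1]>170 else "." if 40<g[y,x,0]<80 else "o" for x in range(u[0]-40,u[0]+40)))
go(.642,.152,.2,-5)
E
```

```text
t: 22.47
tool_pos: [0.5535, 0.1594, 0.1922]
orientation: [[0.997, -0.075, 0.0], [-0.075, -0.997, -0.001], [0.0, 0.001, -1.0]]
force: [-0.0, -0.1, -0.0]
opening: 1.0
finger_force: 0.0
[311 116] [553.5 159.4 192.2]
cap [312.2 115.7] [641.9 151.6] [31.9 32.1] 85.7451400756836
navy [312.1 116. ] [641.7 151.9] [44.9 44.6] 85.75113677978516
80 ................................................................................
85 ................................................................................
90 ..............#oooooooooooooooooooooooooooooooooooooooooooooooooooooo...........
95 ..............#oooooooooooooooooooccccccccccccccccooooooooooooooooooo...........
100 ..............##ooooooooooocccocccocccooccccocccoccooocccoooooooooo#o...........
105 ..............##oooooooccccccccccccccccccccccccccccccoocccccooooooo#o...........
110 ..............o#oooooccccccccccccccoccccccoccccccccccoccccccccooooo#o...........
115 ..............o#ooooocccccccccccccccccccccccccccccccccccccocccooooo#o...........
120 ..............o#ooo#occcccccccccccccccccccccccccccccccccccccccooooo#o...........
125 ...............#oooooooccccccccccccccccccccccccccccccccccccccoooooo#o...........
130 ...............##oooooooocccccccccccccccccccccccccccccccccooooooooo#o...........
135 ...............o#oooooooooooooocccccccccccccccccccccooooooooooooooo#o...........
140 ...............o#ooooooooooooooooooooooo##ooooooooooooooooooooooooo#o...........
145 .................o####o#oo#oo##oo##ooooooooooooooooooooooo......................
150 ................................................................................
155 ................................................................................
t 22.5 yaw -4.4 row [ 0.2  0.  -0. ] spin 0.0144 rows>=2.1
```

```bash
python3 -m handwheel '[0.08,0.001,0,0,1,0.15,0.002,0,0,1,0.177,0.002,0,0,1,0.177,0.002,0,0,1,0.177,0.002,0.06,0,1,0.177,0.002,0.14,0,1,0.177,0.002,0.22,0,1,0.177,0.002,0.28,0,1,0.177,0.002,0.32,0,1,0.177,0.002,0.338,0,1,0.177,0.002,0.344,0,1,0.177,0.002,0.344,0,1]' 40
python3 -m handwheel '[0,0,0,0,0.6,0,0,0,0,0.3,0,0,0,0,0.2,0,0,0,0,0.2,0,0,0,0,0.2,0,0,0,0,0.2,0,0,0,0,0.2]'
```

```text
t: 23.52
tool_pos: [0.6413, 0.1518, 0.0202]
orientation: [[0.997, -0.076, -0.001], [-0.076, -0.997, -0.0], [-0.001, 0.0, -1.0]]
force: [0.6, 0.1, 0.6]
opening: 1.001
finger_force: 0.0
t: 24.1
tool_pos: [0.6428, 0.1526, 0.022]
orientation: [[0.997, -0.075, 0.003], [-0.075, -0.997, 0.0], [0.003, -0.0, -1.0]]
force: [-0.6, -0.9, 6.1]
opening: 0.525
finger_force: 42.0
```

```bash
python3 -m handwheel '[0,0,-0.03,0,0.2,0,0,-0.1,0,0.2,0,0,-0.18,0,0.2,0,0,-0.25,0,0.2,0,0,-0.29,0,0.2,0,0,-0.3,-0.08,0.2,0,0,-0.3,-0.2,0.2,0,0,-0.3,-0.34,0.2,0,0,-0.3,-0.48,0.2,0,0,-0.3,-0.62,0.2,0,0,-0.3,-0.76,0.2,0,0,-0.3,-0.88,0.2]'
python3 -m handwheel '[0,0,0,0,0.2]'
python3 - <<'E'
from h import *
go(.539,-.3697,.17,35.3)
# view point: block at camera nadir
R=np.radians(35.3);go(.539-.085*np.cos(R),-.3697-.085*np.sin(R),.20,35.3)
E
```

```text
t: 25.1
tool_pos: [0.6414, 0.1525, 0.1706]
orientation: [[0.813, 0.582, 0.0], [0.582, -0.813, -0.0], [0.0, 0.0, -1.0]]
force: [0.3, 0.2, -0.8]
opening: 0.53
finger_force: 41.1
t: 25.18
tool_pos: [0.6414, 0.1525, 0.1706]
orientation: [[0.814, 0.58, 0.0], [0.58, -0.814, -0.0], [0.0, 0.0, -1.0]]
force: [-0.1, 0.4, -0.8]
opening: 0.533
finger_force: 41.1
t 25.2 yaw 35.5 row [-0.7731  0.7316  0.0012] spin 0.0041 rows>=12.8
t 25.2 yaw 35.5 row [-0.943   0.7311 -0.0588] spin 0.0041 rows>=14.3
```

```bash
python3 -m handwheel '[-0.02,0.016,-0.01,0,0.2,-0.07,0.054,-0.02,0,0.2,-0.13,0.1,-0.04,0,0.2,-0.19,0.147,-0.06,0,0.2,-0.25,0.194,-0.06,0,0.2,-0.31,0.24,-0.06,0,0.2,-0.37,0.287,-0.06,0,0.2,-0.43,0.333,-0.06,0,0.2,-0.49,0.38,-0.06,0,0.2,-0.55,0.426,-0.06,0,0.2,-0.61,0.473,-0.06,0,0.2,-0.66,0.51,-0.06,0,0.2]'
python3 -m handwheel '[-0.05,0.039,0,0,0.2,-0.11,0.085,0,0,0.2,-0.17,0.132,0,0,0.2,-0.22,0.171,0,0,0.2,-0.26,0.202,0,0,0.2,-0.283,0.22,0,0,0.2,-0.283,0.22,0,0,0.2,-0.283,0.22,0,0,0.2,-0.283,0.22,0,0,0.2]'
python3 - <<'E'
from h import *
np.set_printoptions(precision=1,suppress=True)
c,s=snap("w13");f=c["frame"];print(s["tool_pos"]*1e3,s["opening"])
u=px(c,[.539,-.3697,.026],s)[0].astype(int);print(u)
q=blobs(f,(u[0]-90,max(u[1]-100,0),u[0]+90,u[1]+75),(0,90,20),(25,255,200))[0]
for z in(.026,):
    X=plane(c,q.reshape(-1,2),z,s)[:,:2];r=cv2.minAreaRect((X*1e3).astype(np.float32));print(z,np.array(r[0]),np.array(r[1]),r[2])
v=cv2.cvtColor(f,cv2.COLOR_RGB2GRAY)
print("row",v[u[1],u[0]-70:u[0]+70:2]);print("col",v[max(u[1]-70,0):u[1]+70:2,u[0]])
for dx in (-15,15): print("col",dx,v[max(u[1]-70,0):u[1]+70:2,u[0]+dx])
go(.539,-.3697,.17,35.3)
E
```

```text
t: 26.18
tool_pos: [0.518, -0.2494, 0.201]
orientation: [[0.819, 0.574, 0.0], [0.574, -0.819, -0.001], [-0.001, 0.001, -1.0]]
force: [0.8, 0.7, -0.9]
opening: 0.526
finger_force: 41.2
t: 26.93
tool_pos: [0.4675, -0.4166, 0.2003]
orientation: [[0.817, 0.577, -0.0], [0.577, -0.817, 0.001], [0.0, -0.001, -1.0]]
force: [0.4, 0.1, -1.0]
opening: 0.528
finger_force: 41.2
[ 467.5 -416.6  200.3] 0.5275659625685297
[315 121]
0.026 [ 539.5 -371.5] [85.5 85.6] 35.97608947753906
row [191 192 191 192 192 191 189 190 191 190 188 192 160  94  84  85  86  85
  85  67  61  63  91  90  91  91  91  91  90  91  92  93  92  92  93  94
  92  93  96  94  93  93  93  94  95  94  95  95  96  95  97  82  53  66
  70  86  89  86  88  88  98 188 191 190 191 190 189 190 190 190]
col [189 190 192 191 190 190 189 190 190 155  86  93  90  91  91  95  80  63
  48  74  81  87  90  90  87  91  90  90  83  81  86  87  90  90  91  94
  93  85  81  80  79  82  87  89  87  86  87  89  87  89  93  95  54  73
  87  88  90  95  92  91 164 179 188 189 190 189 189 189 189 190]
col -15 [192 189 191 189 191 190 190 189 190 163  85  89  92  91  92  92  69  64
  47  71  77  88  91  89  89  88  91  89  82  81  86  88  88  90  91  92
  92  84  79  79  80  82  87  86  87  83  85  85  88  89  92  93  48  71
  81  87  87  93  91  91 165 175 189 188 190 188 118 116 117 115]
col 15 [190 192 190 191 189 189 190 190 187 145  87  93  93  93  92  90  66  63
  47  74  86  92  91  91  88  89  89  86  83  84  86  91  93  92  92  94
  86  82  81  83  83  85  88  89  89  89  90  88  91  90  92  65  66  72
  86  89  91  95  94  89 165 189 191 189 187 190 187 188 191 190]
t 27.0 yaw 35.3 row [0.2 0.  0.1] spin 0.0000 rows>=2.2
```

```bash
python3 -m handwheel '[0.04,0.002,0,-0.01,0.2,0.1,0.006,0,-0.01,0.2,0.15,0.009,0.02,-0.01,0.2,0.172,0.009,0.06,-0.01,0.2,0.172,0.009,0.12,-0.01,0.2,0.172,0.009,0.18,-0.01,0.2,0.172,0.009,0.23,-0.01,0.2,0.172,0.009,0.265,-0.01,0.2,0.172,0.009,0.28,-0.01,0.2,0.172,0.009,0.285,-0.01,0.2,0.172,0.009,0.285,-0.01,0.2,0.172,0.009,0.285,-0.01,0.2]'
python3 - <<'E'
from h import *
go(.5403,-.3706,.033,35.8)
E
```

```text
t: 27.98
tool_pos: [0.5413, -0.3721, 0.0591]
orientation: [[0.811, 0.584, 0.002], [0.584, -0.811, -0.001], [0.0, 0.002, -1.0]]
force: [-0.8, -0.2, -1.7]
opening: 0.528
finger_force: 41.2
t 28.0 yaw 35.8 row [ 0.     -0.0037  0.0522] spin -0.0009 rows>=0.6
```

```bash
python3 -m handwheel '[0,-0.003,0.006,0,0.2,0,-0.003,0.014,0,0.2,0,-0.003,0.022,0,0.2,0,-0.003,0.03,0,0.2,0,-0.003,0.037,0,0.2,0,-0.003,0.043,0,0.2,0,-0.003,0.048,0,0.2,0,-0.003,0.052,0,0.2,0,-0.003,0.052,0,0.2]'
```

```text
t: 28.73
tool_pos: [0.5393, -0.3706, 0.032]
orientation: [[0.812, 0.584, -0.0], [0.584, -0.812, 0.0], [-0.0, -0.0, -1.0]]
force: [-1.5, 1.9, 2.0]
opening: 0.535
finger_force: 41.6
```

```bash
python3 -m handwheel '[0,0,0.001,0,0.2,0,0,0.001,0,0.6,0,0,0.001,0,0.8,0,0,0.001,0,1,0,0,0.001,0,1,0,0,-0.04,0,1,0,0,-0.12,0,1,0,0,-0.2,0,1,-0.06,0,-0.28,0,1,-0.12,0,-0.34,0,1,-0.17,0,-0.34,0,1,-0.17,0,-0.34,0,1]'
python3 -m handwheel '[0,0,0,0,1,0,0,0,0,1]'
python3 - <<'E'
from h import *
np.set_printoptions(precision=1,suppress=True)
c,s=snap("w14");f=c["frame"];t=camera("top");e=camera("scene")
u=px(c,[.54,-.371,.07],s)[0].astype(int)
q=blobs(f,(u[0]-45,max(u[1]-45,0),u[0]+45,u[1]+45),(112,170,130),(125,255,255))[0]
print("cap at .0715",plane(c,[cen(q)],.0715,s)*1e3,cv2.contourArea(q))
# cap size -> height ; other objects by top+scene
def two(n,bt,bs,lo,hi):
    a=blobs(t["frame"],bt,lo,hi);b=blobs(e["frame"],bs,lo,hi)
    if a and b:
        (o,d),(p,g)=rays(t,[cen(a[0])]),rays(e,[cen(b[0])]);x,r=tri([(o,d[0]),(p,g[0])]);print(n,x*1e3,"miss %.1f"%(r*1e3))
    else:print(n,len(a),len(b))
def bx(X,m):
    r=[]
    for k in(t,e):
        w=px(k,X)[0].astype(int);r.append((w[0]-m,max(w[1]-m,0),w[0]+m,w[1]+m))
    return r
two("lens",*bx([.5225,.387,.062],14),(75,0,150),(115,70,255))
two("tape",*bx([.466,-.13,.03],17),(18,30,120),(35,160,255))
two("cap",*bx([.542,-.37,.07],14),(105,130,80),(130,255,255))
two("mug",(295,195,345,245),(280,230,330,290),(100,70,40),(125,220,255))
for k,X in enumerate([[.567,-.176,.024],[.67,-.085,.024]]):two("red%d"%k,*bx(X,12),(170,110,80),(8,255,255))
E
```

```text
t: 29.73
tool_pos: [0.4682, -0.4248, 0.2055]
orientation: [[0.813, 0.582, 0.002], [0.582, -0.813, -0.007], [-0.002, 0.006, -1.0]]
force: [-0.9, 0.1, -0.0]
opening: 1.002
finger_force: 0.0
t: 29.9
tool_pos: [0.4703, -0.4199, 0.2013]
orientation: [[0.812, 0.583, -0.0], [0.583, -0.812, 0.001], [0.0, -0.001, -1.0]]
force: [1.2, -0.9, -0.2]
opening: 1.002
finger_force: 0.0
cap at .0715 [[ 539.  -370.6   71.5]] 1399.0
lens [526.1 385.2  63.5] miss 0.4
tape [ 469.3 -128.5   33.1] miss 0.5
cap [ 541.6 -369.6   67.2] miss 0.0
mug [566.    3.1  42.1] miss 0.4
red0 [ 576.8 -166.4   27.9] miss 0.6
red1 [667.1 -89.4  25. ] miss 0.2
```

```bash
python3 -c "
from cell import *
print(close_job())"
```

```text
the job is handed in; nothing more can be done
None
```

All four things were set down in their homes and the job was handed in at about 30 s of the 118 s limit. My last camera measurements put the loupe, tape and ink bottle seated and the mug unmoved. The marker looked seated in both notches, but its height there measured less precisely. No verdict came back at hand-in.

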